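Set the downlight dimmer to its preset pointer

TASK

Two slide dimmers for the kitchen downlights stand on the worktop. On the one with the green grip, slide the grip along its track until its line is level with that dimmer's red pointer, then let go. Leave the red pointer where it is, and do not move the white grip on the other dimmer.

Things in the scene. Friction and masses are not known exactly. Their poses are not given: they have to be found in the camera images.
- green_dimmer: The dimmer with the green grip: low black housing with aluminium face, fixed to the worktop, 76 mm wide (its x), 170 mm long (its y, the track), top face 24 mm high; yaw within 0.35 rad. Origin: centre of its underside. The track is at its x = 0; the grip's centre travels from y = -60 to +60 mm and starts within 25 mm of the -y end. Friction 1.5 N, no spring: it stays where left.
- green_grip (a point): Centre of the green grip's top face, 66 mm above the worktop. The grip is an upright green block with a black line across its top, 24 mm across the track (x), 20 mm along it (y), 40 mm high; its underside is 2 mm above the housing. Axes as green_dimmer's; it moves only along y.
- green_mark (a point): Tip of that dimmer's red pointer, a flat tab 3 mm high in a groove on the housing's -x side; the tip is 24 mm from the track's centre line, 27 mm above the worktop, and points at the track. Axes as green_dimmer's. The grip is level with it when both have the same y there. It lies 25 mm or more beyond the grip's start, towards +y. Stiff; stays put unless pushed.
- white_grip (a point): Centre of the top face of the white grip on the other dimmer, of the same build and size, with a red pointer of its own. Not to be moved.

How it is judged:
By the outcome, as a careful person would: the job done as asked, in the order asked, and still so for the second after the job is handed in, with the robot touching nothing.
It also fails if it takes over 27 s, if anything falls off the work surface, if the arm or the gripper's body presses on something with over 40 N, if the wrist force passes 120 N, or if a joint passes its speed limit or range.

ROBOT

A 6-joint arm with a two-finger parallel gripper is mounted at the origin on a cart in front of the work surface, level with it; the furniture and walls round the work are solid. World frame = base frame: x ahead of the robot, y to its left, z up, the work surface at z = 0. Lengths are in mm, angles in rad, forces in N, time in s.
With the tool pointing down it reaches from about 400 to 925 mm from the base axis. Payload 12.5 kg.
Tool frame: the origin (TCP) lies at the very end of the fingers, on their centre line; the grasp point (between the pads) lies 19 mm behind it (env.tcp_to_grasp is the distance from the TCP to the grasp point, in mm); z points along the fingers, x is the direction in which the jaws open and shut, and the axes are right-handed (so a half turn about z gives the same grasp; the last joint's range is limited). The gripper opens to 95 mm and grips with 3 to 60 N. Pads are 20 mm wide; open, the fingers measure 119 mm over their backs; the gripper's body (75 mm by 180 mm) begins 59 mm behind the grasp point.
Start: joints at [-1.348, 0.491, 1.559, -0, 1.092, -0.106], TCP at [201.84, -591.53, 214.661] pointing down, gripper open.
Joint ranges: [-3.1, 3.1], [-0.84, 2.19], [0.05, 2.79], [-1.13, 4.28], [0.06, 2.93], [-2.69, 2.69]. Speed limits (rad/s): [2.22, 2.22, 2.79, 3.14, 3.14, 3.14].

INTERFACE

Orientations are given as [roll, pitch, yaw] about the fixed x, y, z axes, in that order (R = Rz(yaw) Ry(pitch) Rx(roll)).
In Python, from cell import env, vision, job gives the robot as it stands.
- The arm moves only by the shell command python3 -m pendant 'ROWS' [OPENING]. ROWS is JSON, a list of rows, each a list of 4 numbers: the shift along the tool's x, y, z in mm, then the turn about the tool's z in degrees. In form: [[tx, ty, tz, turn], ...]. A call has 1 to 8 rows; each row is the pose to reach, as a shift and turn from the pose measured when the call began, along the tool's axes at that moment; what a row does not reach only later rows make up. A row lasts 1/8 s, in which the tool goes at most 62.5 mm and 10.7 degrees, less where a joint would pass 70% of its speed; a pose out of reach is approached as far as the arm can. A call with a gripper value outside its range is refused whole. OPENING is the closure, from 0 (fully open) to 1 (shut), set as the call begins (- or left out, the last holds). The fingers move at their own pace and stop on an object; the grip force is fixed at half the most. Time passes only in rows, so rows that repeat a pose let the fingers close. It gives the time, the measured TCP pose, the force and the opening at its end, in the units of the state.
- env.state(): the state, without advancing time (a new reading comes with each control period).
- vision.read_camera(name): name is "scene" or "top"; returns a dict with "pixels" (420x560x3 uint8, red, green, blue), "intrinsics" (3x3 intrinsics, pixels), "R" (3x3) and "t" (3): a world point X has camera coordinates R X + t. Camera axes: x right, y down, z forward; pixel columns grow to the right and rows downward; lengths in mm; the calibration is good to about 2 mm. A picture is of the moment at which its call begins. There is no depth.
- job.job_done(): hands the job in, once; it reports no verdict.
Trained networks look in a picture, given as the dict that the camera call returned (one of the last four; its "shot" number tells which), for a name from the list of things; names that differ only in an ending like _2 or _b are one class to them, and where a whole thing is asked for, a point or a joint stands for the part that bears it (a point fixed in the world has none). Each returns a list of dicts, best first, with "confidence" (0 to 1); they miss things now and then, are a little off and sometimes report something else, mostly with a low value. They report only what shows in the picture. A call takes as long as a camera call.
- vision.find_in(picture, query): "at" ([x, y, z] in mm, in the coordinates of the camera as it stood for that picture, good to about 4 mm: the middle of the surface that is visible of it).
- vision.regions_of(picture, query): "pixels" (420x560 bool, what is visible of it).
The state is a dict: "t": time; "joints": joint angles; "qvel": joint speeds; "tau": joint torques, N m; "eef_pos": TCP position; "tcp_rot": TCP orientation; "ft_force": force on the tool from outside, world axes, zero at the start; "moment": the same for the moment, N m; "opening": opening from 0.0 (shut) to 1.0 (fully open).
Only numpy, scipy, OpenCV 4.12 (cv2) and the standard library are available. Lean on these libraries where they do the work, as an engineer would, in place of code of your own. Each camera call takes 0.05 s, during which the arm holds its last target.

## Working session

There is one attempt and no reset: what is moved stays moved. The work goes in short steps, Python scripts to look and compute and a shell command to move; the robot and the scene stay as the last step left them, time stands still between calls to the robot, and variables do not carry over. Pictures are saved under pics/ and viewed, and the job is handed in when it is done.

```bash
mkdir -p pics; cat > h.py <<'E'
import numpy as np,cv2
from cell import env,vision,job
def save(p,n): cv2.imwrite('pics/'+n,p["pixels"][:,:,::-1])
def world(p,c): return np.array(p["R"]).T@(np.array(c)-np.array(p["t"]))
def onplane(p,u,v,z):
    R=np.array(p["R"]);K=np.array(p["intrinsics"]);o=-R.T@np.array(p["t"])
    d=R.T@np.linalg.inv(K)@np.array([u,v,1.]);return o+d*(z-o[2])/d[2]
def proj(p,X):
    c=np.array(p["R"])@np.array(X)+np.array(p["t"]);q=np.array(p["intrinsics"])@c;return q[:2]/q[2]
E
python3 - <<'E'
from h import *
s=env.state();print(s["t"],s["eef_pos"],s["tcp_rot"],s["opening"])
for n in("top","scene"):
    p=vision.read_camera(n);save(p,n+"0.png");print(n,"cam",-np.array(p["R"]).T@np.array(p["t"]))
    for q in("green_dimmer","green_grip","green_mark","white_grip"):
        try:
            for d in vision.find_in(p,q)[:3]:print(n,q,d["confidence"],world(p,d["at"]).round(1),proj(p,world(p,d["at"])).round(1))
        except Exception as e:print(q,e)
E
```

```text
0.0 [ 201.76661279 -591.30066597  214.07681798] [-3.14148640e+00  1.04479136e-03 -1.24201483e+00] 0.9981702909382089
top cam [482.68810005 -62.69623365 938.02536718]
top green_dimmer 0.64 [550.3 220.9  23.2] [170.8 193.2]
top green_grip 0.51 [552.3 177.   74.4] [183. 191.]
top white_grip 0.41 [ 515.4 -212.6   65.9] [352.5 210.8]
scene cam [216.10854151 528.32251364 624.02896675]
scene green_dimmer 0.84 [541.  242.7  24. ] [191.8 326.5]
scene green_grip 0.66 [548.4 182.9  61. ] [205.6 287.5]
scene white_grip 0.43 [ 513.7 -211.8   52.9] [310.  182.7]
```

View pics/top0.png

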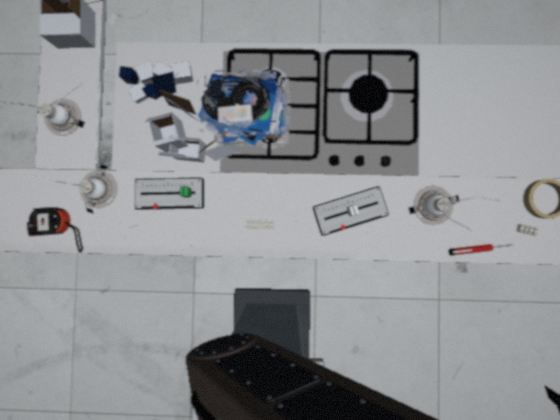

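View pics/scene0.png

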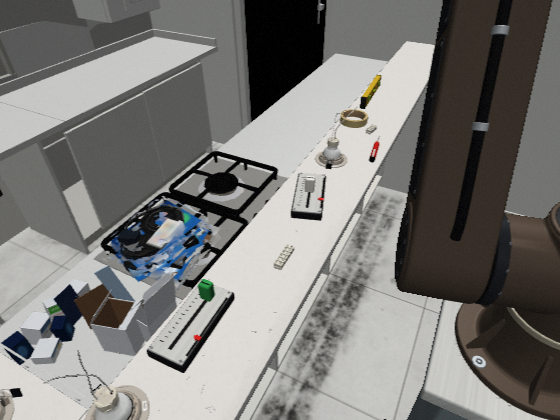

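```bash
python3 - <<'E'
import cv2
for n,(x,y) in (("top0",(110,140)),("scene0",(110,250))):
    i=cv2.imread(f'pics/{n}.png')[y:y+110,x:x+150]
    cv2.imwrite(f'pics/{n}z.png',cv2.resize(i,None,fx=5,fy=5,interpolation=cv2.INTER_CUBIC))
E
```

```text
(no output)
```

View pics/top0z.png

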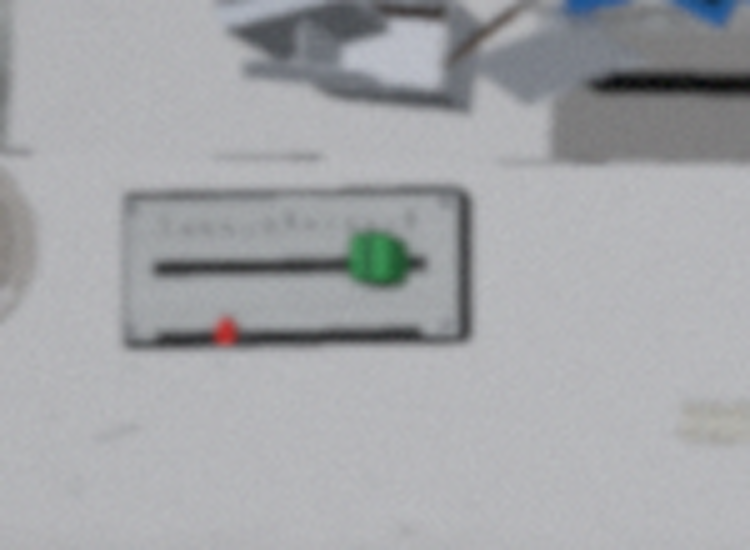

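View pics/scene0z.png

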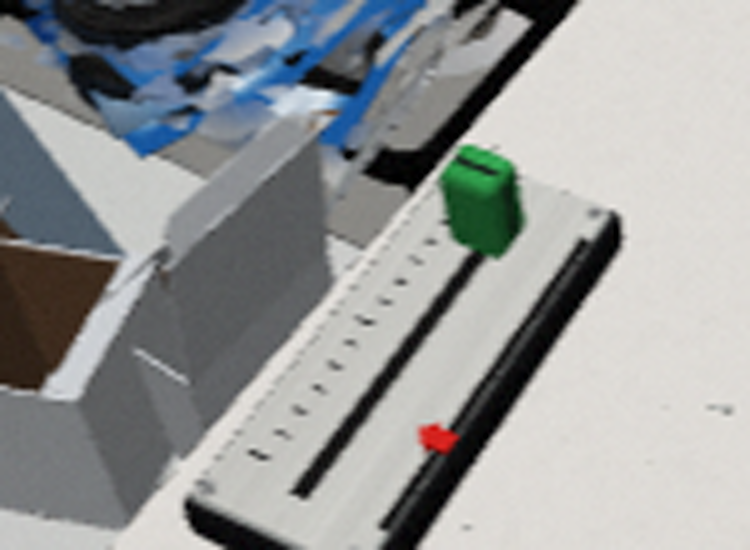

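Top: green grip line at about (184.6, 191.2), red pointer tip at about (155, 203). Scene: line at about (204.6, 283), tip at about (193.6, 336). The white grip is at (353, 211) in the top picture, well clear of the work. Cardboard and other clutter lie beyond the green dimmer. Next I work out the geometry.

```bash
python3 - <<'E'
from h import *
pt=vision.read_camera("top");ps=vision.read_camera("scene")
Z=lambda x,y,ox,oy:((x+.5)/5-.5+ox,(y+.5)/5-.5+oy)
T=lambda x,y,z:onplane(pt,*Z(x,y,110,140),z);S=lambda x,y,z:onplane(ps,*Z(x,y,110,250),z)
print("line",T(375,258,66),S(476,167,66))
print("tip",T(227,316,27),S(420,430,27))
for n,A,B in(("top track",T(155,268,24),T(425,262,24)),("top edge",T(125,195,24),T(462,190,24)),("bottom",T(127,345,24),T(462,340,24)),("scene track",S(300,494,24),S(480,258,24))):
    d=A-B;print(n,A.round(1),B.round(1),"yaw",-np.arctan2(d[0],d[1]))
# subpixel blobs
for p,z in((pt,27),(ps,27)):
    i=p["pixels"].astype(int);m=((i[...,0]-i[...,1]>60)&(i[...,0]-i[...,2]>60)).astype(np.uint8)
    n,l,st,c=cv2.connectedComponentsWithStats(m)
    for k in range(1,n):
        w=onplane(p,*c[k],z)
        if st[k,4]>5 and abs(w[0]-530)<70 and 100<w[1]<350:print("red",c[k],st[k],w.round(1))
E
```

```text
line [552.48880628 175.55462176  66.        ] [552.79966397 178.04663554  66.        ]
tip [525.93160484 257.67923149  27.        ] [525.56860616 257.42940216  27.        ]
top track [548.8 295.1  24. ] [554.4 162.5  24. ] yaw 0.04219001297608029
top edge [584.3 311.3  24. ] [589.9 145.5  24. ] yaw 0.03370526312808362
bottom [510.9 307.5  24. ] [516.8 143.2  24. ] yaw 0.03616047708370996
scene track [548.5 293.9  24. ] [551.2 186.9  24. ] yaw 0.025365974272174793
red [154.5 206. ] [153 204   4   5  16] [518.1 258.6  27. ]
red [197.11764706 337.29411765] [194 335   8   6  34] [518.2 257.4  27. ]
```

```bash
python3 -m pendant '[[-614,-580,0,17],[-614,-580,0,17],[-614,-580,0,17],[-614,-580,0,17],[-614,-580,0,17],[-614,-580,0,17],[-614,-580,0,17],[-614,-580,0,17]]' 0
```

```text
t: 1.6
eef_pos: [410.1, -134.9, 215.0]
tcp_rot: [-3.141, -0.001, -1.539]
ft_force: [0.3, -0.5, 0.1]
opening: 1.0
```

```bash
python3 -m pendant '[[-307,-152,0,0],[-307,-152,0,0],[-307,-152,0,0],[-307,-152,0,0],[-307,-152,0,0],[-307,-152,0,0],[-307,-152,50,0],[-307,-152,80,0]]' 0
python3 - <<'E'
from h import *
for n in("top","scene"):
    p=vision.read_camera(n);save(p,n+"1.png")
E
```

```text
t: 2.6
eef_pos: [551.7, 177.2, 133.1]
tcp_rot: [3.141, -0.001, -1.538]
ft_force: [0.5, 0.0, -0.0]
opening: 0.994
```

View pics/scene1.png

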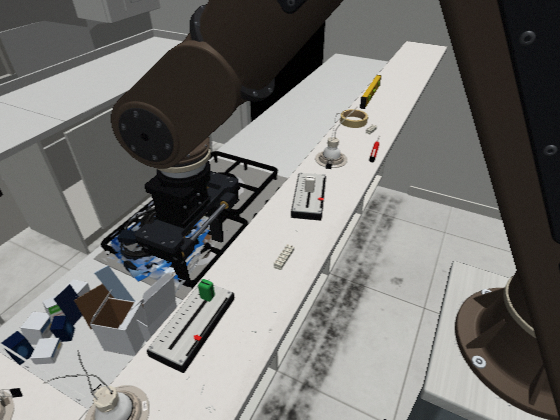

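The open fingers hang above the grip, around (185, 275) and (235, 215). I go down and close.

```bash
python3 -m pendant '[[0,-1,30,0],[0,-1,60,0],[0,-1,80,0],[0,-1,96,0],[0,-1,96,0]]' 0; python3 - <<'E'
from h import *
p=vision.read_camera("scene");save(p,"scene2.png")
i=p["pixels"][230:370,110:270];cv2.imwrite("pics/scene2z.png",cv2.resize(i[:,:,::-1],None,fx=4,fy=4,interpolation=2))
E
```

```text
t: 3.32
eef_pos: [551.5, 176.4, 36.1]
tcp_rot: [3.137, -0.002, -1.539]
ft_force: [0.5, -0.4, 0.7]
opening: 1.001
```

View pics/scene2z.png

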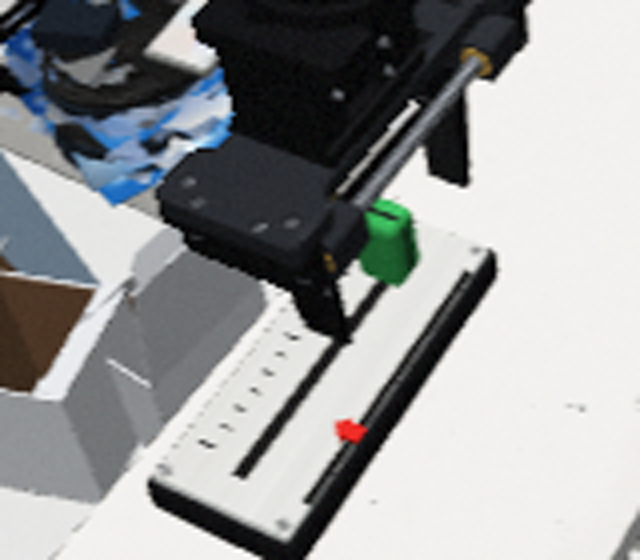

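The fingers straddle the grip (zoom: finger tips at (340, 335) and (455, 180), grip at (390, 240)). The carton is clear of them, so I close.

```bash
python3 -m pendant '[[0,0,0,0],[0,0,0,0],[0,0,0,0],[0,0,0,0],[0,0,0,0],[0,0,0,0]]' 0.9; python3 - <<'E'
from h import *
for n in("top","scene"):
    p=vision.read_camera(n);save(p,n+"3.png")
E
```

```text
t: 4.12
eef_pos: [551.8, 176.5, 36.7]
tcp_rot: [3.138, -0.001, -1.539]
ft_force: [0.7, -0.8, 0.2]
opening: 0.425
```

View pics/scene3.png

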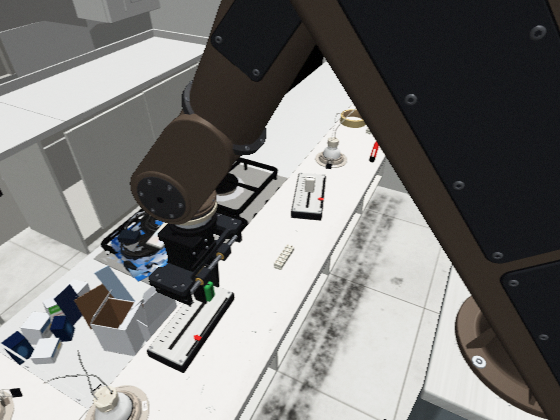

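```bash
python3 -m pendant '[[0,0,0,0],[0,0,0,0],[0,0,0,0],[0,0,0,0]]' 0.9; python3 -m pendant '[[0,0,0,0],[0,0,0,0]]'
```

```text
t: 4.72
eef_pos: [551.8, 176.6, 36.7]
tcp_rot: [3.138, -0.001, -1.539]
ft_force: [1.4, 2.0, -1.1]
opening: 0.207
t: 4.97
eef_pos: [551.8, 176.6, 36.7]
tcp_rot: [3.138, -0.001, -1.539]
ft_force: [-0.1, 1.4, -0.3]
opening: 0.205
```

```bash
python3 -m pendant '[[-15,0,0,0],[-30,0,0,0],[-45,0,0,0],[-60,0,0,0],[-72,0,0,0],[-79,0,0,0],[-81.5,0,0,0],[-81.5,0,0,0]]'; python3 -m pendant '[[0,0,0,0]]' ; python3 - <<'E'
from h import *
for n,(x,y) in (("top",(110,140)),("scene",(110,250))):
    p=vision.read_camera(n);save(p,n+"4.png")
    i=p["pixels"][y:y+110,x:x+150];cv2.imwrite(f"pics/{n}4z.png",cv2.resize(i[:,:,::-1],None,fx=5,fy=5,interpolation=2))
E
```

```text
t: 5.98
eef_pos: [548.6, 259.0, 36.7]
tcp_rot: [3.137, -0.001, -1.538]
ft_force: [-5.0, 1.9, 6.0]
opening: 0.207
t: 6.1
eef_pos: [548.5, 259.6, 36.7]
tcp_rot: [3.137, -0.001, -1.538]
ft_force: [-0.1, -1.8, 1.5]
opening: 0.21
```

View pics/scene4z.png

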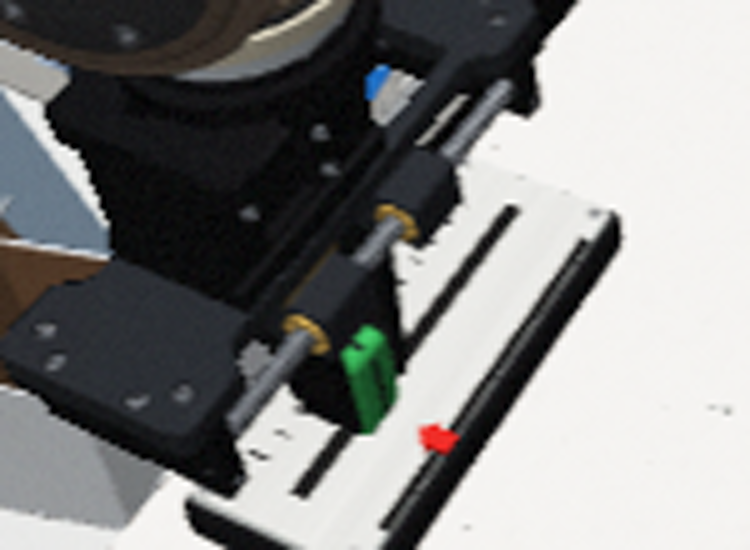

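View pics/top4z.png

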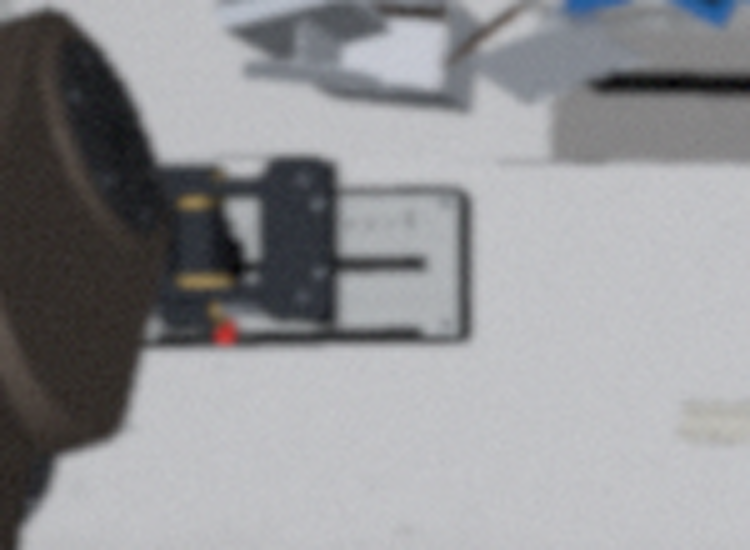

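The grip now stands beside the pointer, and the pointer is unmoved at zoom (420, 432). I release, back off upward and measure without occlusion.

```bash
python3 -m pendant '[[0,0,0,0],[0,0,0,0],[0,0,0,0],[0,0,0,0],[0,0,0,0],[0,0,0,0]]' 0.4; python3 -m pendant '[[0,0,-20,0],[0,0,-60,0],[0,0,-110,0],[0,0,-150,0],[100,0,-150,0],[180,0,-150,0],[220,0,-150,0],[220,0,-150,0]]' 0.4; python3 - <<'E'
from h import *
for n,(x,y) in (("top",(110,140)),("scene",(110,250))):
    p=vision.read_camera(n);save(p,n+"5.png")
    i=p["pixels"][y:y+110,x:x+150];cv2.imwrite(f"pics/{n}5z.png",cv2.resize(i[:,:,::-1],None,fx=5,fy=5,interpolation=2))
E
```

```text
t: 6.95
eef_pos: [548.6, 259.6, 36.7]
tcp_rot: [3.137, -0.001, -1.538]
ft_force: [-0.1, -0.2, 0.7]
opening: 0.597
t: 7.95
eef_pos: [556.3, 37.1, 187.0]
tcp_rot: [3.137, -0.001, -1.54]
ft_force: [0.2, 0.7, 0.0]
opening: 0.596
```

View pics/scene5z.png

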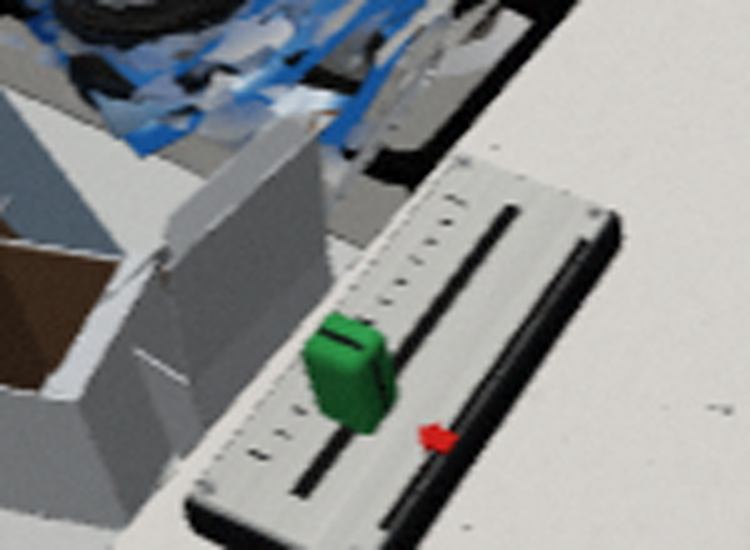

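View pics/top5z.png

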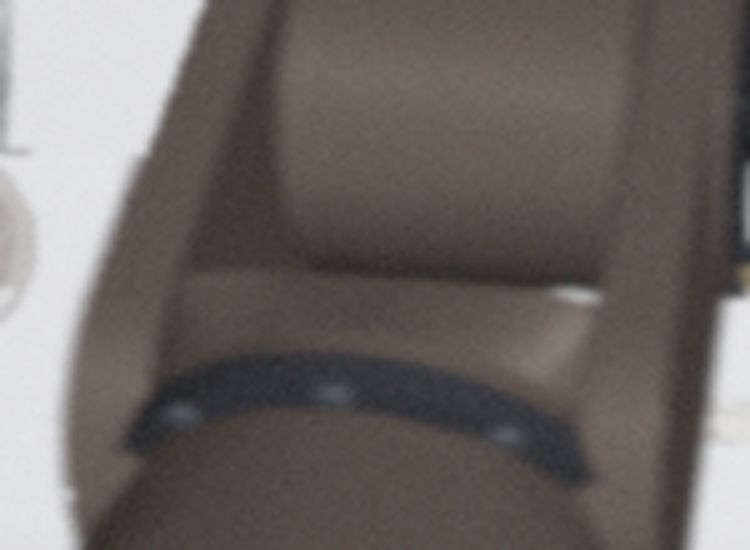

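Scene: the grip's line has its middle at zoom (342, 340), and the pointer tip is at (420, 432). The arm still hides the top view, so I swing it further away.

```bash
python3 -m pendant '[[180,80,0,0],[180,80,0,0],[240,100,0,0],[240,100,0,0],[300,120,0,0],[300,120,0,0],[320,120,0,0],[320,120,0,0]]' 0.4; python3 - <<'E'
from h import *
P={}
for n,(x,y) in (("top",(110,140)),("scene",(110,250))):
    p=vision.read_camera(n);P[n]=p;save(p,n+"6.png")
    i=p["pixels"][y:y+110,x:x+150];cv2.imwrite(f"pics/{n}6z.png",cv2.resize(i[:,:,::-1],None,fx=5,fy=5,interpolation=2))
Z=lambda x,y,ox,oy:((x+.5)/5-.5+ox,(y+.5)/5-.5+oy)
ps=P["scene"];S=lambda x,y,z:onplane(ps,*Z(x,y,110,250),z)
u=np.array([-.035,.9994,0])
l=S(342,340,66);t=S(420,430,27);print("scene line",l,"tip",t,"tip-line along",(t-l)@u)
print(S(322,333,66)-S(361,346,66))
for n,p in P.items():
    i=p["pixels"].astype(int);m=((i[...,0]-i[...,1]>60)&(i[...,0]-i[...,2]>60)).astype(np.uint8)
    k,lb,st,c=cv2.connectedComponentsWithStats(m)
    for j in range(1,k):
        w=onplane(p,*c[j],27)
        if st[j,4]>5 and abs(w[0]-530)<70 and 100<w[1]<350:print("red",c[j],w.round(1))
# predicted pixel of level line in both views for tip
for n,p in P.items():
    print(n,"grip top", [ (proj(p,l+dd*u)).round(2) for dd in(0,1)])
E
```

```text
t: 9.05
eef_pos: [446.6, -286.4, 187.7]
tcp_rot: [3.137, -0.001, -1.542]
ft_force: [0.1, -0.6, 0.2]
opening: 0.6
scene line [549.41154145 259.2083997   66.        ] tip [525.56860616 257.42940216  27.        ] tip-line along -0.9434274051497735
[14.95153868  1.77966802  0.        ]
red [154.57894737 206.10526316] [517.9 258.4  27. ]
red [197.11764706 337.29411765] [518.2 257.4  27. ]
top grip top [array([148.92, 191.8 ]), array([148.5 , 191.81])]
scene grip top [array([178. , 317.6]), array([177.64, 318.06])]
```

View pics/top6z.png

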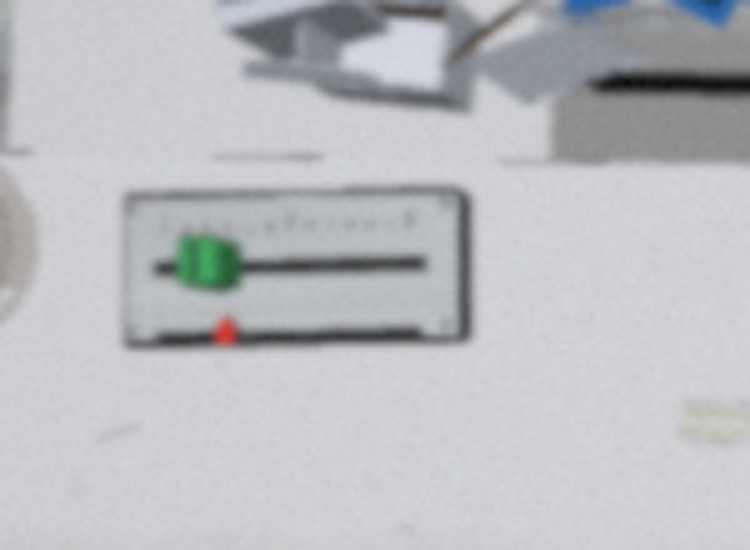

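View pics/scene6.png

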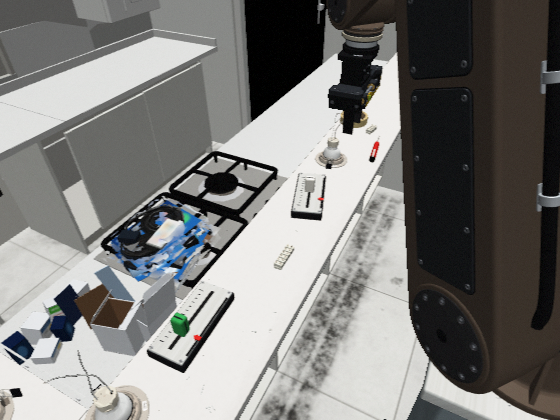

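```bash
python3 - <<'E'
from h import *
for n,(x,y,w,h) in (("top",(130,180,50,36)),("scene",(160,303,50,42))):
    a=[];
    for k in range(10):
        p=vision.read_camera(n);a.append(p["pixels"].astype(float))
    a=np.mean(a,0);np.save(n+"avg.npy",a)
    i=a[y:y+h,x:x+w].astype(np.uint8)
    cv2.imwrite(f"pics/{n}7z.png",cv2.resize(i[:,:,::-1],None,fx=14,fy=14,interpolation=2))
E
```

```text
(no output)
```

View pics/scene7z.png

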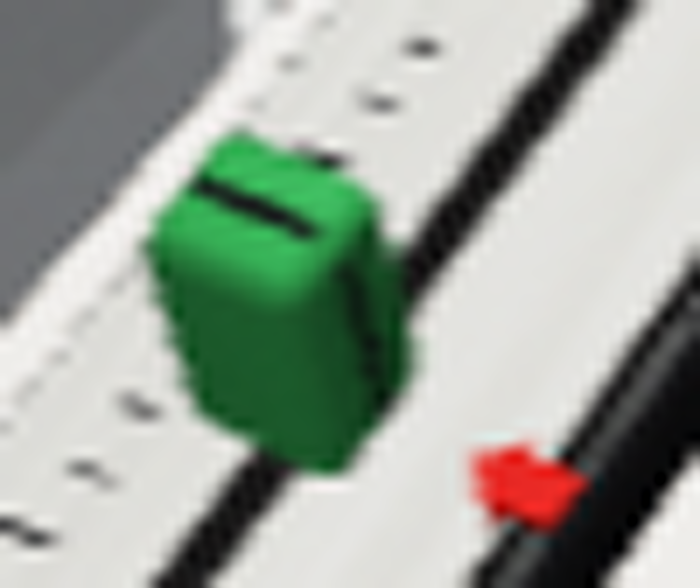

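View pics/top7z.png

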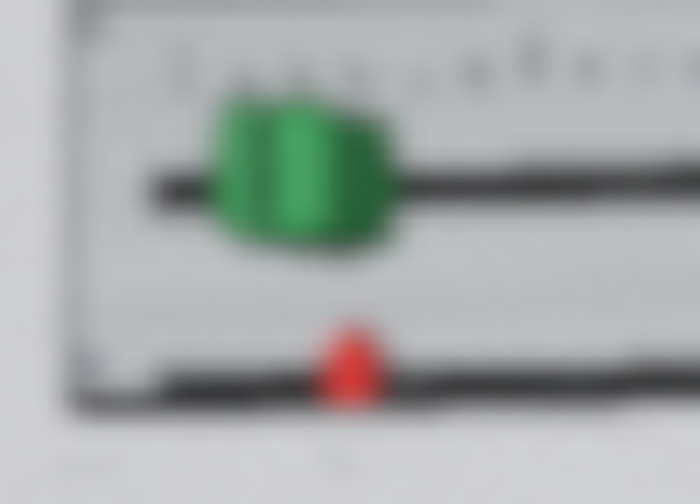

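```bash
python3 - <<'E'
from h import *
pt=vision.read_camera("top");ps=vision.read_camera("scene")
Z=lambda x,y,ox,oy:((x+.5)/14-.5+ox,(y+.5)/14-.5+oy)
T=lambda x,y,z:onplane(pt,*Z(x,y,130,180),z);S=lambda x,y,z:onplane(ps,*Z(x,y,160,303),z)
u=np.array([-.035,.9994,0]);v=np.array([.9994,.035,0])
g=lambda n,X:print(n,X.round(1),"along %.1f across %.1f"%(X@u,X@v))
g("S top line mid",(S(200,186,66)+S(312,233,66))/2)
g("S line a",S(200,186,66));g("S line b",S(312,233,66))
g("S side line bottom z26",S(380,398,26))
g("S tip",S(470,464,27)); g("S +y bottom corner(-12,+10,26)",S(335,472,26)); g("S -y corner",S(410,372,26))
g("T line",T(262,172,66));g("T tip",T(353,328,27))
g("T right(-y) bottom edge z26",T(398,185,26));g("T +y top edge",T(215,175,66))
for n,(x,y,w,h) in(("S track ends",(0,0,0,0)),):
    pass
E
```

```text
S top line mid [549.8 259.2  66. ] along 239.8 across 558.6
S line a [557.9 259.6  66. ] along 239.9 across 566.7
S line b [541.7 258.8  66. ] along 239.7 across 550.5
S side line bottom z26 [542.4 255.   26. ] along 235.9 across 551.0
S tip [526.2 257.9  27. ] along 239.4 across 534.9
S +y bottom corner(-12,+10,26) [540.9 265.8  26. ] along 246.7 across 549.9
S -y corner [541.3 250.3  26. ] along 231.2 across 549.8
T line [549.3 260.8  66. ] along 241.4 across 558.1
T tip [525.5 258.3  27. ] along 239.7 across 534.2
T right(-y) bottom edge z26 [550.6 251.7  26. ] along 232.2 across 559.1
T +y top edge [548.7 268.7  66. ] along 249.3 across 557.7
```

```bash
python3 - <<'E'
from h import *
p=vision.read_camera("top")
for d in vision.find_in(p,"white_grip")[:1]:print(world(p,d["at"]).round(1))
print(env.state()["t"],env.state()["ft_force"]);print(job.job_done())
E
```

```text
[ 520.7 -214.8   66. ]
10.35 [-0.08527052 -0.26081917  0.57229072]
the job is handed in; nothing more can be done
None
```

The green grip now stands level with its red pointer, slightly past it by about 0.4–1.7 mm. I gripped it across its line, slid it about 82 mm along the track, let go and moved the arm clear. I handed the job in at 10.4 s.

- **Alignment:** the scene camera puts the line about 0.4 mm past the tip, and the top camera about 1.7 mm past. The gripper position when I let go gives about 0.7 mm. Edge readings scattered a few mm either way, and the lower end of the line on the grip's side read 3.5 mm short. I distrusted that one because that end is hard to see. I left the grip there, since a correction would have been about as uncertain as the error.
- **Red pointer:** its image position was the same before and after, to within 0.1 pixel.
- **White grip:** the arm passed about 120 mm or more above the other dimmer and never touched it. The network's last position for it differs from its first by about 6 mm, slightly more than its stated 4 mm accuracy. I put that down to detection error and did not re-check it up close.

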